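Fit the heatsinks to the finished boards

ROBOT

A 7-joint arm with a two-finger parallel gripper is mounted at the origin on the work surface. World frame = base frame: x ahead of the robot, y to its left, z up, the work surface at z = 0. Lengths are in m, angles in rad, forces in N, time in s.
With the tool pointing down it reaches from about 0.425 to 0.925 m from the base axis. Payload 6.8 kg.
Tool frame: the origin (TCP) lies at the very end of the fingers, on their centre line; the grasp point (between the pads) lies 19 mm behind it; z points along the fingers, y is the line along which they close (so a half turn about z gives the same grasp; the last joint's range is limited). The gripper opens to 85 mm and grips with 20 to 120 N. Pads are 22 mm wide; open, the fingers measure 114 mm over their backs; the gripper's body (76 mm by 85 mm) begins 54 mm behind the grasp point. The pads swing forward as they close: fully open they stand 13 mm farther back than shut.
Start: joints at [-1.388, 0.477, 0.022, 1.555, -0.011, 1.109, -0.083], TCP at [0.194, 0.647, 0.231] pointing down, gripper open.
Joint ranges: [-2.96, 2.96], [-0.34, 2.1], [-1.41, 1.46], [0.24, 2.44], [-1.37, 4.51], [0.17, 1.92], [-2.96, 2.96]. Speed limits (rad/s): [2.39, 2.39, 3.14, 3.14, 3.14, 3.14, 3.14].

INTERFACE

Orientations are given as a unit quaternion [w, x, y, z].
In Python, from station import monitor, eyes, bot gives the robot as it stands.
- The arm moves only by the tool hand_motion, called after "Request:" as name([rows], argument=value, ...), one row to a line, values as JSON. Schema: {"type":"object","properties":{"plan":{"type":"array","items":{"type":"object","properties":{"pos":{"type":"array","items":{"type":"number"},"minItems":3,"maxItems":3},"spin":{"type":"number"},"aperture":{"type":"number"}},"additionalProperties":false,"required":["aperture"]},"minItems":1,"maxItems":20},"grip_n":{"type":"number"},"only":{"type":"string"},"quiet":{"type":"boolean"},"lines":{"type":"string"}},"required":["plan"],"additionalProperties":false}. plan is a list of rows, 1 to 20 of them, each an object with the fields pos (a list: dx, dy, dz in shares of the most that a row can go, 1 being 50 mm), spin (a turn about the tool's z in fractions of the full range, 1 being 180 degrees), aperture (the opening from 0.0 (shut) to 1.0 (fully open)); a field left out counts as zero (the opening has to be given); each row shifts and turns the commanded pose from where the row before left it, along the tool's axes as they then stand; what a row does not reach is not made up. A row lasts 1/10 s, in which the tool goes at most 0.05 m and 0.15 rad, less where a joint would pass 70% of its speed; a pose out of reach is approached as far as the arm can. The fingers move at their own pace and stop on an object; grip_n is the grip in N (left out, the last holds). Time passes only in rows, so rows that do not move let the fingers close. The tool returns the time, the measured TCP pose, the force, the opening and the grip force at its end. only (a regular expression) keeps the lines of the reply that match it, lines (a string "A,B") keeps lines A to B, and quiet returns only ok. No shift or turn number may pass 1 either way. Input that does not fit is refused with a message, and nothing moves.
- monitor.get_obs(): the state, without advancing time (a new reading comes with each control period).
- eyes.read_camera(name): name is "scene" or "top" or "wrist"; returns the picture (480x640x3 uint8, blue, green, red); there is no depth.
- eyes.camera_info(name): a dict with "vertical_fov" (degrees; the focal length in pixels is half the picture's height over the tangent of half this angle, whatever the lens; pixels are square), "cx", "cy" (the principal point, pixels), "k1" (the pictures are not rectified: a ray, as slopes to the right and down, at radius r is drawn at 1 + k1 r^2 times it, then the intrinsics apply), "view" (4x4, takes a point from world to camera coordinates); the wrist camera has in their place "hand_eye" (4x4, takes a point from camera to tool coordinates, whose origin is the TCP and whose axes are the flange's). Camera axes: x right, y up, looking along -z (the intrinsics and any distortion apply to the point x, -y, -z); pixel columns grow to the right and rows downward; lengths in m; the calibration is good to about 2 mm. A picture is of the moment at which its call begins: read the wrist's pose just before it. camera_info takes no time and is no camera call.
- bot.hand_in(): hands the job in; it is judged then, once.
The state is a dict: "t": time; "q": joint angles; "joint_vel": joint speeds; "joint_torque": joint torques, N m; "eef_pos": TCP position; "tool_rot": TCP orientation; "contact_force": force on the tool from outside, world axes, zero at the start; "torque": the same for the moment, N m; "gripper_width": opening from 0.0 (shut) to 1.0 (fully open); "grasp_force": force on a finger pad.
Only numpy, scipy, OpenCV 4.12 (cv2) and the standard library are available. Lean on these libraries where they do the work, as an engineer would, in place of code of your own. Each camera call takes 0.05 s, during which the arm holds its last target. There are 200 camera calls.

TASK

Four boards have been soldered and still lack their heatsinks. Pick the four aluminium heatsinks off the bench and set each one flat, centred and square on the part it fits: the large square one on the square processor, the small square one on the small square chip, the long bar along the row of three transistors, and the oblong one on the oblong converter module. Place them, do not drop them, and leave the solder reel and the tip cleaner where they stand.

Things in the scene. Friction and masses are not known exactly. Their poses are not given: they have to be found in the camera images.
- sink_large_square: The large square heatsink: plain aluminium with rows of short fins, 45 x 45 mm, 20 mm high, x and y along its sides. Loose, under 80 g, lies on the bench fins up. Origin: centre of its underside, z up. Its outer sides are upright over the whole height and can be gripped there.
- sink_small_square: The small square heatsink: plain aluminium with rows of short fins, 25 x 25 mm, 18 mm high, x and y along its sides. Loose, under 80 g, lies on the bench fins up. Origin: centre of its underside, z up. Its outer sides are upright over the whole height and can be gripped there.
- sink_bar: The long narrow heatsink: plain aluminium bar with unbroken lengthwise fins, 80 mm long (x) by 24 mm wide (y), 22 mm high. Loose, under 80 g, lies on the bench fins up. Origin: centre of its underside, z up. Its outer sides are upright over the whole height and can be gripped there.
- sink_oblong: The oblong heatsink: plain aluminium with unbroken lengthwise fins, 58 mm long (x) by 37 mm wide (y), 17 mm high. Loose, under 80 g, lies on the bench fins up. Origin: centre of its underside, z up. Its outer sides are upright over the whole height and can be gripped there.
- board_processor: Green circuit board, 100 mm along its x by 80 mm along y, screwed to the bench (immovable), upper face 14 mm above it. Origin: on the bench under the board's centre. At its centre a square processor with metal lid, 38 x 38 mm, top 18 mm above the bench. Small parts up to 11 mm high near the corners; 36 mm wide lanes along x and y through the centre are clear.
- board_driver: Green circuit board, 100 mm along its x by 80 mm along y, screwed to the bench (immovable), upper face 14 mm above it. Origin: on the bench under the board's centre. At its centre a small square black chip, 22 x 22 mm, legs all round, top 18 mm above the bench. Small parts up to 11 mm high near the corners; 36 mm wide lanes along x and y through the centre are clear.
- board_transistors: Green circuit board, 100 mm along its x by 80 mm along y, screwed to the bench (immovable), upper face 14 mm above it. Origin: on the bench under the board's centre. At its centre a row of three flat black transistors, the row 68 mm along x by 20 mm wide, tops 19 mm above the bench. Small parts up to 11 mm high near the corners; 36 mm wide lanes along x and y through the centre are clear.
- board_converter: Green circuit board, 100 mm along its x by 80 mm along y, screwed to the bench (immovable), upper face 14 mm above it. Origin: on the bench under the board's centre. At its centre an oblong converter module, 58 mm along x by 37 mm, flat metal top 26.5 mm above the bench. Small parts up to 11 mm high near the corners; 36 mm wide lanes along x and y through the centre are clear.
- solder_reel: Bystander: reel of solder wire standing on its flange, 54 mm diameter, 40 mm high, loose. Origin: centre of its underside.
- tip_cleaner: Bystander: round black tip cleaner with brass wool in its top, 60 mm diameter, 43 mm high, loose. Origin: centre of its underside.
There are look-alikes about, which are no part of the job. What is shaped like the board_processor but red or yellow is not meant.

How it is judged:
At the end, for the whole second after the job is handed in: Each heatsink rests, released and still, flat (within 4.5 degrees) on its own part: centre within 8 mm of the part's centre, underside within 2.5 mm of its top, turned less than 15 degrees from square with the board (square ones: any quarter turn; others: half turn) (horizontal distance between sink_large_square and board_processor below 0.008 m and z of sink_large_square in the frame of board_processor between 0.0155 and 0.0205 m and angle between each of sink_large_square, sink_small_square, sink_bar, sink_oblong's own z axis and vertical below 0.08 rad and (angle between the x axis of sink_large_square and the x axis of board_processor, either way round below 0.26 rad or angle between the x axis of sink_large_square and the y axis of board_processor, either way round below 0.26 rad) and linear speed of each of sink_large_square, sink_small_square, sink_bar, sink_oblong below 0.02 m/s and contact force between the fingers and sink_large_square below 0.05 N and horizontal distance between sink_small_square and board_driver below 0.008 m and z of sink_small_square in the frame of board_driver between 0.0155 and 0.0205 m and (angle between the x axis of sink_small_square and the x axis of board_driver, either way round below 0.26 rad or angle between the x axis of sink_small_square and the y axis of board_driver, either way round below 0.26 rad) and contact force between the fingers and sink_small_square below 0.05 N and horizontal distance between sink_bar and board_transistors below 0.008 m and z of sink_bar in the frame of board_transistors between 0.0165 and 0.0215 m and angle between the x axis of sink_bar and the x axis of board_transistors, either way round below 0.26 rad and contact force between the fingers and sink_bar below 0.05 N and horizontal distance between sink_oblong and board_converter below 0.008 m and z of sink_oblong in the frame of board_converter between 0.024 and 0.029 m and angle between the x axis of sink_oblong and the x axis of board_converter, either way round below 0.26 rad and contact force between the fingers and sink_oblong below 0.05 N); the robot touches nothing.
It fails at once if a heatsink is dropped (falls free from a height of about 2 cm or more) ((contact force between anything else and sink_large_square below 0.02 N and linear speed of sink_large_square above 0.6 m/s) or (contact force between anything else and sink_small_square below 0.02 N and linear speed of sink_small_square above 0.6 m/s) or (contact force between anything else and sink_bar below 0.02 N and linear speed of sink_bar above 0.6 m/s) or (contact force between anything else and sink_oblong below 0.02 N and linear speed of sink_oblong above 0.6 m/s)).
It fails at once if the solder reel or the tip cleaner is pushed more than 2.5 cm from its place (distance of any of solder_reel, tip_cleaner from where it was at the start of the episode above 0.025 m).
It also fails if it takes over 115 s, if anything falls off the work surface, if the arm or the gripper's body presses on something with over 40 N, if the wrist force passes 120 N, or if a joint passes its speed limit or range.

## Working session

There is one attempt and no reset: what is moved stays moved. The work goes in short steps, Python scripts to look and compute and a tool call to move; the robot and the scene stay as the last step left them, time stands still between calls to the robot, and variables do not carry over. Pictures are saved under pics/ and viewed, at most 17 in all, crops included, and the job is handed in when it is done.

```bash
ls; mkdir -p pics; python3 - <<'E'
from station import monitor, eyes, bot
import cv2
o=monitor.get_obs();print({k:o[k] for k in('t','eef_pos','tool_rot','gripper_width')})
for n in("scene","top","wrist"):
    print(n,eyes.camera_info(n)); cv2.imwrite(f'pics/{n}0.png',eyes.read_camera(n))
E
```

```text
pics
{'t': 0.0, 'eef_pos': array([0.19334195, 0.64607789, 0.23030207]), 'tool_rot': array([-8.32556295e-05,  1.44853279e-01,  9.89452705e-01, -9.30047243e-04]), 'gripper_width': 0.9991453088098766}
scene {'vertical_fov': 55.270605978363506, 'cx': 319.75938659367546, 'cy': 237.45792373251254, 'k1': -0.07082368767209829, 'view': array([[-0.55874744,  0.82931016, -0.00677883,  0.34194363],
       [-0.66500774, -0.4431348 ,  0.60116242,  0.35512398],
       [ 0.49554617,  0.34040594,  0.79909811, -1.3134618 ],
       [ 0.        ,  0.        ,  0.        ,  1.        ]])}
top {'vertical_fov': 49.25411403033952, 'cx': 322.0617010498974, 'cy': 244.07349914695723, 'k1': -0.02866773661738616, 'view': array([[-0.02298291, -0.99973473,  0.00150336,  0.02199207],
       [ 0.98367903, -0.02234532,  0.17853919, -0.59485676],
       [-0.17845824,  0.00558217,  0.98393165, -0.98973118],
       [ 0.        ,  0.        ,  0.        ,  1.        ]])}
wrist {'vertical_fov': 64.64965783279423, 'cx': 325.2395127040929, 'cy': 235.17838712097162, 'k1': -0.07219900585230159, 'hand_eye': array([[ 6.29196013e-04,  9.48239414e-01,  3.17555691e-01,
         8.12379497e-02],
       [ 9.99999263e-01, -9.26363136e-04,  7.84802466e-04,
         2.43216159e-04],
       [ 1.03835252e-03,  3.17554963e-01, -9.48239298e-01,
        -1.42263360e-01],
       [ 0.00000000e+00,  0.00000000e+00,  0.00000000e+00,
         1.00000000e+00]])}
```

View pics/top0.png

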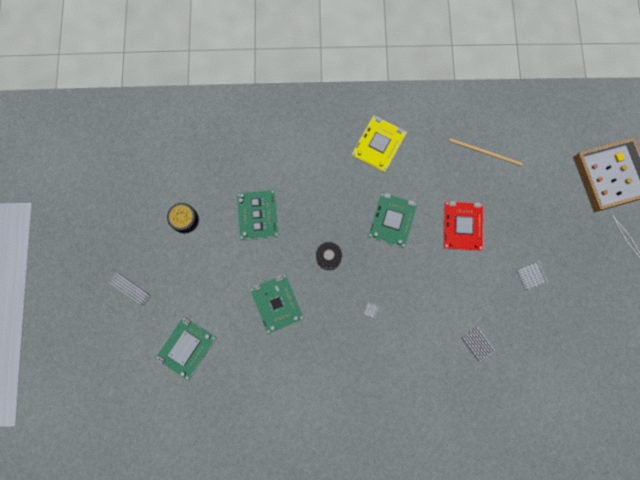

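View pics/scene0.png

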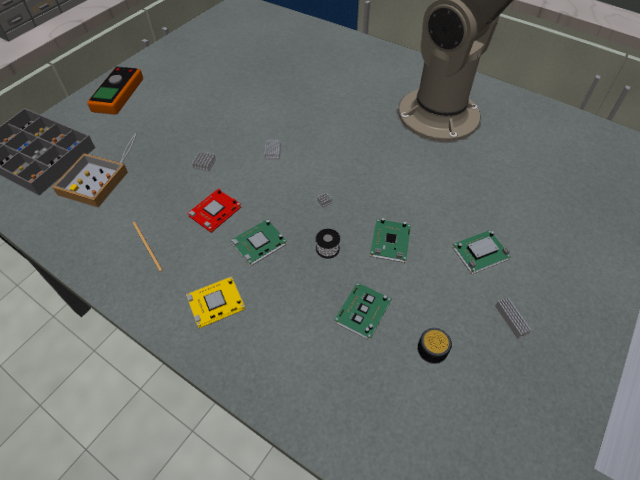

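The top view shows:

- **Boards:** converter (183,348), transistors (257,215), driver (277,303) and green processor (393,219).
- **Sinks:** bar (129,288), small square (371,310), and two larger ones at (532,276) and (478,344).
- **Bystanders:** reel (329,256) and tip cleaner (181,217).

Next I'll measure by masks and zoom in on the sinks.

```bash
cat > h.py <<'E'
import numpy as np, cv2
from scipy.spatial.transform import Rotation as R
from station import monitor, eyes, bot
def K(ci):
    f=240/np.tan(np.radians(ci['vertical_fov']/2))
    return np.array([[f,0,ci['cx']],[0,f,ci['cy']],[0,0,1.]])
def tool():
    o=monitor.get_obs(); T=np.eye(4); w,x,y,z=o['tool_rot']
    T[:3,:3]=R.from_quat([x,y,z,w]).as_matrix(); T[:3,3]=o['eef_pos']; return T
def c2w(name):
    ci=eyes.camera_info(name)
    return tool()@ci['hand_eye'] if name=='wrist' else np.linalg.inv(ci['view'])
def undist(ci,px):
    px=np.asarray(px,float).reshape(-1,1,2)
    k=K(ci); d=(px.reshape(-1,2)-k[:2,2])/k[0,0]; r=np.linalg.norm(d,axis=1); u=r.copy()
    for _ in range(20): u=r/(1+ci['k1']*u*u)
    return d*(u/np.maximum(r,1e-9))[:,None]
def cast(name,px,z,C=None):
    ci=eyes.camera_info(name); C=c2w(name) if C is None else C
    s=undist(ci,px); d=np.c_[s[:,0],-s[:,1],-np.ones(len(s))]@C[:3,:3].T
    t=(z-C[2,3])/d[:,2]; return C[:3,3]+d*t[:,None]
def project(name,P,C=None):
    ci=eyes.camera_info(name); C=c2w(name) if C is None else C
    p=(np.atleast_2d(P)-C[:3,3])@C[:3,:3]; s=np.c_[p[:,0],-p[:,1]]/-p[:,2:]
    r2=(s**2).sum(1,keepdims=True); return s*(1+ci['k1']*r2)*K(ci)[0,0]+K(ci)[:2,2]
def rect(P):
    """min-area rect of planar points -> centre, long, short, yaw of long side (deg)"""
    (c,s,a)=cv2.minAreaRect((P[:,:2]*1000).astype(np.float32)); 
    if s[0]<s[1]: s=s[::-1]; a+=90
    return np.round(c,1),np.round(s,1),round((a+90)%180-90,1)
E
python3 - <<'E'
from h import *
top=cv2.imread('pics/top0.png'); hsv=cv2.cvtColor(top,cv2.COLOR_BGR2HSV)
g=cv2.inRange(hsv,(65,100,50),(95,255,255)); g=cv2.morphologyEx(g,cv2.MORPH_CLOSE,np.ones((9,9)))
for c in cv2.findContours(g,0,1)[0]:
    if cv2.contourArea(c)>800: print('board',rect(cast('top',c.reshape(-1,2),.014)))
for n,(u,v),hh in(('bar',(129,288),.022),('small',(371,310),.018),('A',(532,276),.02),('B',(478,344),.017),('reel',(329,256),.04),('tip',(181,217),.043)):
    s=top[v-30:v+30,u-30:u+30].astype(int); bg=np.median(s.reshape(-1,3),0)
    m=(abs(s-bg).sum(2)>75).astype(np.uint8)*255; m=cv2.morphologyEx(m,cv2.MORPH_CLOSE,np.ones((5,5)))
    c=max(cv2.findContours(m,0,1)[0],key=cv2.contourArea).reshape(-1,2)+[u-30,v-30]
    print(n,rect(cast('top',c,hh)))
sc=cv2.imread('pics/scene0.png')
tiles=[cv2.resize(top[v-25:v+25,u-25:u+25],(260,260),interpolation=2) for u,v in((129,288),(371,310),(532,276),(478,344))]
t2=[cv2.resize(sc[v-25:v+25,u-25:u+25],(260,260),interpolation=2) for u,v in((514,317),(324,200),(204,160),(272,149))]
cv2.imwrite('pics/zoom.png',cv2.resize(np.vstack([np.hstack(tiles),np.hstack(t2)]),(800,400)))
E
```

```text
board (array([397.8, 287.1]), array([98. , 76.9]), -33.5)
board (array([482.6, 103.8]), array([96.7, 76.9]), 21.5)
board (array([ 651.3, -140.3]), array([96.7, 77.1]), -18.6)
board (array([669.3, 142.9]), array([96.9, 77.2]), 4.6)
bar (array([528.9, 414.1]), array([39.1, 17.7]), 55.1)
small (array([464.3, -86. ]), array([22.1, 18.5]), -22.9)
A (array([ 526.2, -418.2]), array([42.5, 38.7]), 19.1)
B (array([ 379.9, -283.1]), array([15.1,  2.3]), 31.0)
reel (array([573.1,  -5.1]), array([57. , 52.3]), -1.3)
tip (array([657.7, 291.1]), array([67.5, 58.5]), 44.6)
```

View pics/zoom.png

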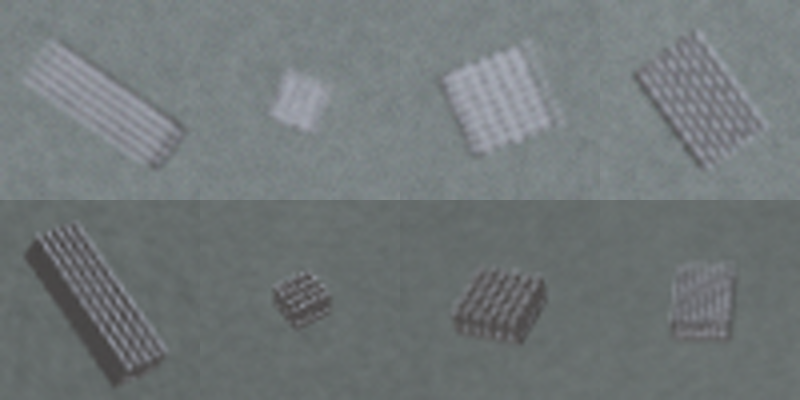

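The zoom settles which sink is which. A, at (532,276), is the large square with pin fins, at world (0.526,-0.418). B, at (478,344), is the oblong one, near (0.38,-0.28). I'll start with the bar and look at it from close up.

```bash
cat >> h.py <<'E'
def go(x,y,z,yaw=None):
    """print tool-frame shift, and turn for tool y axis to yaw (deg, mod 180)"""
    T=tool(); d=T[:3,:3].T@(np.array([x,y,z])-T[:3,3]); s=f'shift {np.round(d,4)}'
    cur=np.degrees(np.arctan2(T[1,1],T[0,1])); s+=f' ytool {cur:.1f} q7 {monitor.get_obs()["q"][6]:.2f}'
    if yaw is not None:
        t=-(((yaw-cur)+90)%180-90); s+=f' turn {np.radians(t):.3f} (or {np.radians(t)-np.sign(t)*np.pi:.3f})'
    print(s)
E
python3 -c "
from h import *
go(.529,.414,.13,145)"
```

```text
shift [-0.3881 -0.1262  0.1008] ytool 73.3 q7 -0.08 turn -1.251 (or 1.891)
```

Units first: shifts go in shares of 50 mm and turns go in shares of 180 degrees. So -0.039 m is -0.78, -0.0126 m is -0.252.

Request:
hand_motion([
  {"pos": [-0.78,-0.252,0.2],"aperture": 1},
  {"pos": [-0.78,-0.252,0.2],"aperture": 1},
  {"pos": [-0.78,-0.252,0.2],"aperture": 1},
  {"pos": [-0.78,-0.252,0.2],"aperture": 1},
  {"pos": [-0.78,-0.252,0.2],"aperture": 1},
  {"pos": [-0.78,-0.252,0.2],"aperture": 1},
  {"pos": [-0.78,-0.252,0.2],"aperture": 1},
  {"pos": [-0.78,-0.252,0.2],"aperture": 1},
  {"pos": [-0.78,-0.252,0.2],"aperture": 1},
  {"pos": [-0.78,-0.252,0.2],"aperture": 1},
  {"aperture": 1},
  {"aperture": 1},
  {"aperture": 1},
], grip_n=40)

```text
t: 1.45
eef_pos: [0.5298, 0.4154, 0.1312]
tool_rot: [-0.001, 0.144, 0.99, 0.0]
contact_force: [-0.8, -0.0, 0.6]
gripper_width: 0.998
grasp_force: 0.0
```

```bash
cat >> h.py <<'E'
def look(n):
    C=c2w('wrist'); im=eyes.read_camera('wrist'); cv2.imwrite(f'pics/{n}.png',im); np.save(f'pics/{n}.npy',C); return im,C
E
python3 -c "
from h import *
look('bar1')"
```

```text
(no output)
```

View pics/bar1.png

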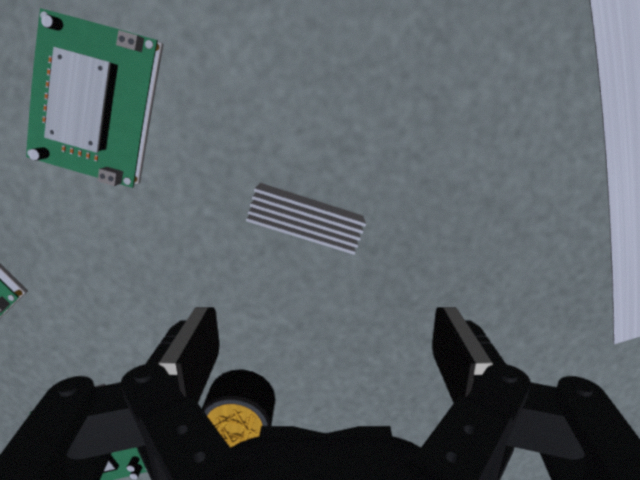

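The wrist view shows the bar's top centred at about (306,220), with its dark side face along the upper edge. The converter board is at upper left. I'll measure the bar's top from the bright fins.

```bash
cat >> h.py <<'E'
def topface(n,box,z,lo=150,chan=2,k=7):
    """bright face inside box (u0,v0,u1,v1) of saved wrist picture n, cast to height z"""
    im=cv2.imread(f'pics/{n}.png'); C=np.load(f'pics/{n}.npy'); u0,v0,u1,v1=box
    g=im[v0:v1,u0:u1].max(2); m=(g>lo).astype(np.uint8)
    m=cv2.morphologyEx(m,cv2.MORPH_CLOSE,np.ones((k,k)))
    c=max(cv2.findContours(m,0,1)[0],key=cv2.contourArea).reshape(-1,2)+[u0,v0]
    r=rect(cast('wrist',c+0.0,z,C)); print(n,r,'px',cv2.minAreaRect(c.astype(np.float32))); return r
E
python3 -c "
from h import *
im=cv2.imread('pics/bar1.png').max(2); print(im[150:270:4,306])
for lo in(130,150):r=topface('bar1',(220,160,390,280),.022,lo)
C=np.load('pics/bar1.npy'); g=lambda p,z:rect(cast('wrist',np.array(p,float),z,C))
print('hand',g([(255,189),(364,223),(355,254),(247,222)],.022),'conv',g([(53,47),(109,62),(99,152),(44,136)],.0265))
go(*(r[0]/1000),.03,r[2]+90)"
```

```text
[119 123 123 119 117 117 119 120 119 121 119 116  70  68 171  66 172  67
 172  66 172  69 173 120 120 120 116 119 120 122]
bar1 (array([519.5, 403.6]), array([82.1, 24.9]), 55.3) px ((303.6643371582031, 221.67404174804688), (119.549072265625, 34.4093017578125), 17.592424392700195)
bar1 (array([519.6, 404.2]), array([79.8, 24. ]), 55.3) px ((304.8736572265625, 221.8042755126953), (116.6851806640625, 33.347145080566406), 17.354022979736328)
hand (array([519.9, 404.8]), array([79.5, 24.2]), 56.0) conv (array([398.7, 288.2]), array([57.2, 38.8]), -33.5)
shift [ 0.0061 -0.014   0.1014] ytool 73.5 q7 0.57 turn -1.253 (or 1.888)
```

In the tool's units: 0.03 m is 0.6, -0.014 m is -0.28, -0.139 rad / 3.1416 = -0.0442.

Request:
hand_motion([
  {"pos": [0.12,-0.28,0.6],"aperture": 1},
  {"pos": [0,0,0.4],"spin": -0.0442,"aperture": 1},
  {"pos": [0,0,0.4],"spin": -0.0442,"aperture": 1},
  {"spin": -0.0442,"aperture": 1},
  {"spin": -0.0442,"aperture": 1},
  {"spin": -0.0442,"aperture": 1},
  {"spin": -0.0442,"aperture": 1},
  {"spin": -0.0442,"aperture": 1},
  {"spin": -0.0442,"aperture": 1},
  {"spin": -0.0442,"aperture": 1},
  {"aperture": 1},
  {"aperture": 1},
  {"aperture": 1},
])

```text
t: 2.8
eef_pos: [0.5208, 0.403, 0.0615]
tool_rot: [0.0, -0.461, 0.887, 0.0]
contact_force: [0.5, 0.0, 1.1]
gripper_width: 1.001
grasp_force: 0.0
```

```bash
python3 -c "
from h import *
go(.5196,.4042,.003,145.3)"
```

```text
shift [-0.0002  0.0017  0.0585] ytool 144.9 q7 1.62 turn -0.007 (or 3.135)
```

In the tool's units: 0.02 m is 0.4, 0.018 m is 0.36.

Request:
hand_motion([
  {"pos": [0,0.03,0.4],"aperture": 1},
  {"pos": [0,0,0.4],"aperture": 0.8},
  {"pos": [0,0,0.36],"aperture": 0.6},
  {"aperture": 0.5},
  {"aperture": 0.3},
  {"aperture": 0.1},
  {"aperture": 0.1},
  {"aperture": 0.1},
  {"aperture": 0.1},
  {"aperture": 0.1},
  {"aperture": 0.1},
  {"aperture": 0.1},
], grip_n=40)

```text
t: 4.0
eef_pos: [0.5203, 0.4035, 0.0038]
tool_rot: [0.0, -0.462, 0.887, 0.0]
contact_force: [-1.4, -1.6, 5.6]
gripper_width: 0.266
grasp_force: 42.1
```

Request:
hand_motion([
  {"pos": [0,0,-0.4],"aperture": 0.1},
  {"pos": [0,0,-0.6],"aperture": 0.1},
  {"pos": [0,0,-0.6],"aperture": 0.1},
  {"pos": [0,0,-0.4],"aperture": 0.1},
  {"aperture": 0.1},
  {"aperture": 0.1},
], grip_n=40)

```text
t: 4.6
eef_pos: [0.5199, 0.4031, 0.1029]
tool_rot: [-0.0, -0.462, 0.887, -0.0]
contact_force: [0.2, -0.9, -0.7]
gripper_width: 0.273
grasp_force: 41.5
```

```bash
python3 -c "
from h import *
go(.669,.143,.1,94.6)
im=cv2.imread('pics/scene0.png'); g=cv2.inRange(cv2.cvtColor(im,cv2.COLOR_BGR2HSV),(65,100,40),(95,255,255)); g=cv2.morphologyEx(g,cv2.MORPH_CLOSE,np.ones((9,9)))
for c in cv2.findContours(g,0,1)[0]:
    if cv2.contourArea(c)>600: print('board',rect(cast('scene',c.reshape(-1,2),.014)))
"
```

```text
shift [ 0.1275 -0.2713  0.0029] ytool 145.0 q7 1.63 turn 0.880 (or -2.262)
board (array([667.7, 142.7]), array([99.2, 79. ]), 4.3)
board (array([396.1, 287.1]), array([98.4, 79.1]), -33.9)
board (array([ 649.8, -141.1]), array([98. , 79.6]), -18.6)
board (array([480.8, 103.8]), array([99.8, 79. ]), 21.4)
```

In the tool's units: -0.034 m is -0.68, 0.016 m is 0.32, 0.11 rad / 3.1416 = 0.035.

Request:
hand_motion([
  {"pos": [0.16,-0.34,0],"aperture": 0.1},
  {"pos": [0.32,-0.68,0],"aperture": 0.1},
  {"pos": [0.32,-0.68,0],"aperture": 0.1},
  {"pos": [0.32,-0.68,0],"aperture": 0.1},
  {"pos": [0.32,-0.68,0],"aperture": 0.1},
  {"pos": [0.32,-0.68,0],"aperture": 0.1},
  {"pos": [0.32,-0.68,0],"aperture": 0.1},
  {"pos": [0.32,-0.68,0],"aperture": 0.1},
  {"pos": [0.16,-0.34,0],"aperture": 0.1},
  {"spin": 0.035,"aperture": 0.1},
  {"spin": 0.035,"aperture": 0.1},
  {"spin": 0.035,"aperture": 0.1},
  {"spin": 0.035,"aperture": 0.1},
  {"spin": 0.035,"aperture": 0.1},
  {"spin": 0.035,"aperture": 0.1},
  {"spin": 0.035,"aperture": 0.1},
  {"spin": 0.035,"aperture": 0.1},
  {"aperture": 0.1},
  {"aperture": 0.1},
], grip_n=40)

```text
t: 6.5
eef_pos: [0.6689, 0.1425, 0.1025]
tool_rot: [-0.001, -0.042, 0.999, -0.0]
contact_force: [0.3, -0.3, 0.2]
gripper_width: 0.269
grasp_force: 41.4
```

```bash
python3 -c "
from h import *
go(.6685,.1428,.0225,94.5);look('tr1')"
```

```text
shift [0.0003 0.0003 0.08  ] ytool 94.8 q7 1.35 turn 0.005 (or -3.137)
```

View pics/tr1.png

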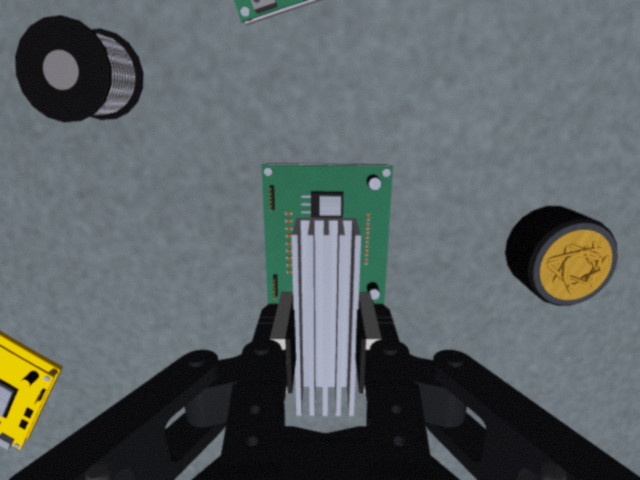

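The bar is held straight and square over the transistor board, with the first transistor visible at (327,205). Lowering it now.

In the tool's units: 0.025 m is 0.5, 0.015 m is 0.3.

Request:
hand_motion([
  {"pos": [0,0,0.5],"aperture": 0.1},
  {"pos": [0,0,0.5],"aperture": 0.1},
  {"pos": [0,0,0.3],"aperture": 0.1},
  {"pos": [0,0,0.16],"aperture": 0.1},
  {"pos": [0,0,0.06],"aperture": 0.1},
  {"pos": [0,0,0.04],"aperture": 0.1},
  {"aperture": 0.1},
  {"aperture": 0.1},
], grip_n=40)

```text
t: 7.35
eef_pos: [0.6701, 0.1426, 0.0262]
tool_rot: [0.001, -0.04, 0.999, 0.0]
contact_force: [0.6, 0.2, -0.2]
gripper_width: 0.271
grasp_force: 41.5
```

In the tool's units: 0.0015 m is 0.03, 0.001 m is 0.02.

Request:
hand_motion([
  {"pos": [0,0,0.03],"aperture": 0.1},
  {"pos": [0,0,0.02],"aperture": 0.1},
  {"pos": [0,0,0.02],"aperture": 0.1},
  {"aperture": 0.1},
  {"aperture": 0.1},
], grip_n=40)

```text
t: 7.85
eef_pos: [0.6697, 0.1426, 0.0228]
tool_rot: [0.0, -0.04, 0.999, 0.0]
contact_force: [-2.9, -0.5, 7.6]
gripper_width: 0.272
grasp_force: 42.4
```

In the tool's units: -0.035 m is -0.7, -0.03 m is -0.6.

Request:
hand_motion([
  {"aperture": 0.35},
  {"aperture": 0.45},
  {"aperture": 0.55},
  {"aperture": 0.6},
  {"aperture": 0.6},
  {"pos": [0,0,-0.4],"aperture": 0.6},
  {"pos": [0,0,-0.6],"aperture": 0.6},
  {"pos": [0,0,-0.7],"aperture": 0.6},
  {"pos": [0,0,-0.4],"aperture": 0.6},
  {"aperture": 0.8},
  {"aperture": 1},
  {"aperture": 1},
], grip_n=40)

```text
t: 9.05
eef_pos: [0.6685, 0.1423, 0.1253]
tool_rot: [-0.001, -0.04, 0.999, -0.0]
contact_force: [0.7, 0.3, 0.5]
gripper_width: 0.996
grasp_force: 0.0
```

```bash
python3 -c "
from h import *
look('tr2'); cv2.imwrite('pics/top1.png',eyes.read_camera('top')); go(.4643,-.086,.13)"
```

```text
shift [ 0.2219 -0.2112 -0.0041] ytool 94.6 q7 1.35
```

View pics/tr2.png

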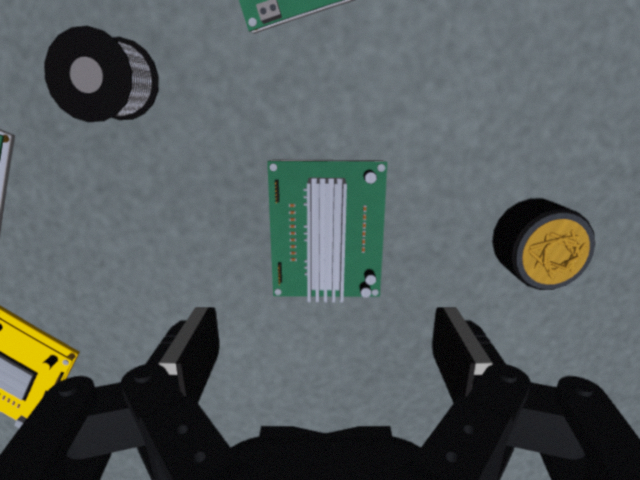

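The bar lies along the transistor row. I'll check it numerically and move on to the small sink.

```bash
cat >> h.py <<'E'
def green(n,box,z=.014):
    im=cv2.imread(f'pics/{n}.png'); C=np.load(f'pics/{n}.npy'); u0,v0,u1,v1=box
    m=cv2.inRange(cv2.cvtColor(im,cv2.COLOR_BGR2HSV)[v0:v1,u0:u1],(65,100,40),(95,255,255)); m=cv2.morphologyEx(m,cv2.MORPH_CLOSE,np.ones((11,11)))
    c=max(cv2.findContours(m,0,1)[0],key=cv2.contourArea).reshape(-1,2)+[u0,v0]
    r=rect(cast('wrist',c+0.0,z,C)); print(n,'board',r); return r
E
python3 -c "
from h import *
topface('tr2',(302,170,352,310),.041,150,k=5);green('tr2',(255,145,400,310))"
```

```text
tr2 (array([668.4, 141.9]), array([82.3, 25. ]), 4.1) px ((324.6156311035156, 240.01649475097656), (39.96780776977539, 122.8130874633789), 1.5343414545059204)
tr2 board (array([669.5, 143. ]), array([99.3, 79.3]), 4.3)
```

Request:
hand_motion([
  {"pos": [0.22,-0.21,0],"aperture": 1},
  {"pos": [0.44,-0.42,0],"aperture": 1},
  {"pos": [0.44,-0.42,0],"aperture": 1},
  {"pos": [0.44,-0.42,0],"aperture": 1},
  {"pos": [0.44,-0.42,0],"aperture": 1},
  {"pos": [0.44,-0.42,0],"aperture": 1},
  {"pos": [0.44,-0.42,0],"aperture": 1},
  {"pos": [0.44,-0.42,0],"aperture": 1},
  {"pos": [0.44,-0.42,0],"aperture": 1},
  {"pos": [0.44,-0.42,0],"aperture": 1},
  {"pos": [0.22,-0.21,0],"aperture": 1},
  {"aperture": 1},
  {"aperture": 1},
])

```text
t: 10.45
eef_pos: [0.4679, -0.0837, 0.1268]
tool_rot: [0.0, -0.04, 0.999, 0.0]
contact_force: [-0.6, -0.5, -0.5]
gripper_width: 1.0
grasp_force: 0.0
```

```bash
python3 -c "
from h import *
look('sm1')"
```

```text
(no output)
```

View pics/sm1.png

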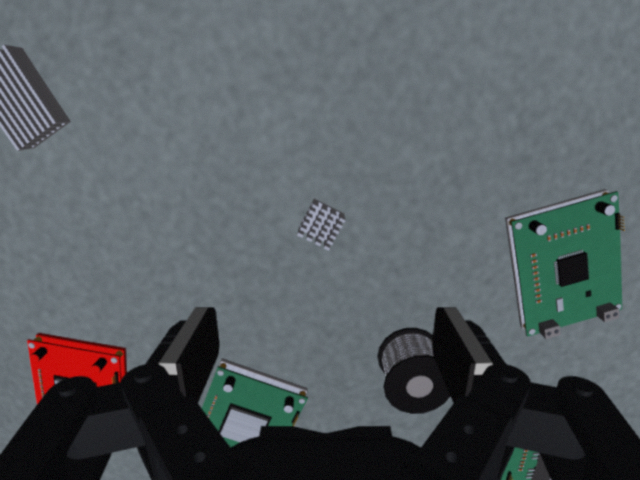

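The bar is within 1.6 mm of centre. The small sink shows at (322,224) and the driver chip at (572,268).

```bash
python3 -c "
from h import *
for lo in(135,150,160): r=topface('sm1',(290,190,355,260),.018,lo,k=5)
g=green('sm1',(490,170,640,345))
go(*(r[0]/1000),.05,r[2]); go(*(r[0]/1000),.05,r[2]+90)"
```

```text
sm1 (array([464.4, -86.5]), array([28.3, 25.4]), -22.8) px ((321.8447570800781, 226.00596618652344), (36.65835189819336, 39.78067398071289), 27.552812576293945)
sm1 (array([464.2, -86.5]), array([27.8, 24.3]), -22.7) px ((321.8201904296875, 225.9279327392578), (35.00082778930664, 38.9711799621582), 27.552812576293945)
sm1 (array([463.3, -88.9]), array([27., 19.]), -23.1) px ((318.3067321777344, 224.3094482421875), (27.137489318847656, 37.89890670776367), 27.89727020263672)
sm1 board (array([482.8, 103. ]), array([99.8, 79.8]), 21.4)
shift [ 0.0054 -0.0052  0.0768] ytool 94.7 q7 1.71 turn -1.086 (or 2.056)
shift [ 0.0054 -0.0052  0.0768] ytool 94.7 q7 1.71 turn 0.485 (or -2.657)
```

In the tool's units: 0.03 m is 0.6, -0.0025 m is -0.05, 0.12 rad / 3.1416 = 0.0382.

Request:
hand_motion([
  {"pos": [0.08,-0.05,0.4],"aperture": 1},
  {"pos": [0,0,0.6],"spin": 0.0382,"aperture": 0.8},
  {"pos": [0,0,0.4],"spin": 0.0382,"aperture": 0.7},
  {"spin": 0.0382,"aperture": 0.7},
  {"spin": 0.0382,"aperture": 0.7},
  {"aperture": 0.7},
  {"aperture": 0.7},
  {"aperture": 0.7},
])

```text
t: 11.3
eef_pos: [0.4638, -0.0867, 0.0569]
tool_rot: [0.0, 0.197, 0.98, 0.0]
contact_force: [0.5, -0.1, -0.9]
gripper_width: 0.696
grasp_force: 0.0
```

```bash
python3 -c "
from h import *
go(.4642,-.0865,.003,67.3)"
```

```text
shift [-0.0003  0.0003  0.0539] ytool 67.3 q7 1.32 turn -0.000 (or 3.141)
```

In the tool's units: 0.02 m is 0.4, 0.012 m is 0.24.

Request:
hand_motion([
  {"pos": [0,0,0.4],"aperture": 0.7},
  {"pos": [0,0,0.4],"aperture": 0.7},
  {"pos": [0,0,0.24],"aperture": 0.6},
  {"pos": [0,0,0.04],"aperture": 0.5},
  {"aperture": 0.3},
  {"aperture": 0.1},
  {"aperture": 0.1},
  {"aperture": 0.1},
  {"aperture": 0.1},
  {"aperture": 0.1},
  {"aperture": 0.1},
], grip_n=30)

```text
t: 12.4
eef_pos: [0.4635, -0.0873, 0.0031]
tool_rot: [0.0, 0.199, 0.98, 0.0]
contact_force: [-0.1, 0.2, 5.9]
gripper_width: 0.286
grasp_force: 31.5
```

```bash
python3 -c "
from h import *
go(.4817,.1036,.1,111.4)"
```

```text
shift [ 0.0575  0.1829 -0.0968] ytool 67.1 q7 1.34 turn -0.773 (or 2.368)
```

In the tool's units: 0.0366 m is 0.732, -0.03 m is -0.6, -0.11 rad / 3.1416 = -0.035.

Request:
hand_motion([
  {"pos": [0,0,-0.4],"aperture": 0.1},
  {"pos": [0,0,-0.6],"aperture": 0.1},
  {"pos": [0,0,-0.6],"aperture": 0.1},
  {"pos": [0,0,-0.36],"aperture": 0.1},
  {"pos": [0.23,0.732,0],"aperture": 0.1},
  {"pos": [0.23,0.732,0],"aperture": 0.1},
  {"pos": [0.23,0.732,0],"aperture": 0.1},
  {"pos": [0.23,0.732,0],"aperture": 0.1},
  {"pos": [0.23,0.732,0],"aperture": 0.1},
  {"spin": -0.035,"aperture": 0.1},
  {"spin": -0.035,"aperture": 0.1},
  {"spin": -0.035,"aperture": 0.1},
  {"spin": -0.035,"aperture": 0.1},
  {"spin": -0.035,"aperture": 0.1},
  {"spin": -0.035,"aperture": 0.1},
  {"spin": -0.035,"aperture": 0.1},
  {"aperture": 0.1},
  {"aperture": 0.1},
  {"aperture": 0.1},
], grip_n=30)

```text
t: 14.3
eef_pos: [0.4814, 0.1036, 0.1007]
tool_rot: [-0.0, -0.183, 0.983, -0.0]
contact_force: [-0.3, 0.3, -0.2]
gripper_width: 0.283
grasp_force: 30.8
```

```bash
python3 -c "
from h import *
go(.4819,.1035,.0215,111.4);look('dr1')"
```

```text
shift [-0.0004 -0.0003  0.0792] ytool 111.1 q7 1.56 turn -0.005 (or 3.136)
```

View pics/dr1.png

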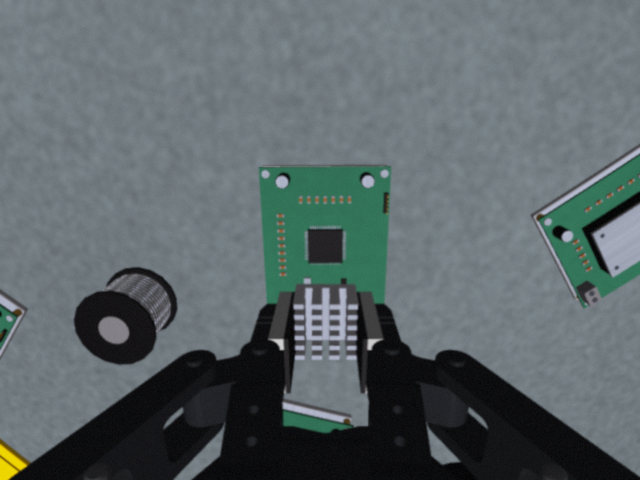

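The sink is held square, with the chip visible at (325,245). Lowering.

In the tool's units: 0.025 m is 0.5, 0.015 m is 0.3.

```bash
python3 -c "
from h import *
print(cast('wrist',[(325,245.)],.018,np.load('pics/dr1.npy')))"
```

```text
[[0.48204769 0.10349324 0.018     ]]
```

Request:
hand_motion([
  {"pos": [0,0,0.5],"aperture": 0.1},
  {"pos": [0,0,0.5],"aperture": 0.1},
  {"pos": [0,0,0.3],"aperture": 0.1},
  {"pos": [0,0,0.18],"aperture": 0.1},
  {"pos": [0,0,0.06],"aperture": 0.1},
  {"pos": [0,0,0.02],"aperture": 0.1},
  {"aperture": 0.1},
  {"aperture": 0.1},
], grip_n=30)

```text
t: 15.15
eef_pos: [0.482, 0.1038, 0.0235]
tool_rot: [0.001, -0.184, 0.983, 0.0]
contact_force: [-0.4, 0.3, -0.5]
gripper_width: 0.287
grasp_force: 30.8
```

In the tool's units: 0.0015 m is 0.03, 0.001 m is 0.02.

Request:
hand_motion([
  {"pos": [0,0,0.03],"aperture": 0.1},
  {"pos": [0,0,0.02],"aperture": 0.1},
  {"pos": [0,0,0.01],"aperture": 0.1},
  {"aperture": 0.1},
  {"aperture": 0.1},
], grip_n=30)

```text
t: 15.65
eef_pos: [0.4819, 0.1038, 0.0211]
tool_rot: [0.0, -0.184, 0.983, 0.0]
contact_force: [-3.3, -0.9, 15.4]
gripper_width: 0.287
grasp_force: 32.8
```

In the tool's units: -0.035 m is -0.7, -0.0005 m is -0.01.

Request:
hand_motion([
  {"pos": [0,0,-0.01],"aperture": 0.35},
  {"aperture": 0.45},
  {"aperture": 0.55},
  {"aperture": 0.6},
  {"aperture": 0.6},
  {"pos": [0,0,-0.4],"aperture": 0.6},
  {"pos": [0,0,-0.6],"aperture": 0.6},
  {"pos": [0,0,-0.7],"aperture": 0.6},
  {"pos": [0,0,-0.4],"aperture": 0.6},
  {"aperture": 0.8},
  {"aperture": 1},
  {"aperture": 1},
], grip_n=40)

```text
t: 16.85
eef_pos: [0.4806, 0.1034, 0.1243]
tool_rot: [-0.001, -0.184, 0.983, -0.0]
contact_force: [0.9, 0.8, -0.2]
gripper_width: 0.999
grasp_force: 0.0
```

```bash
python3 -c "
from h import *
look('dr2'); go(.385,-.29,.13)
for lo in(135,150): topface('dr2',(300,215,350,270),.036,lo,k=5)
green('dr2',(255,145,400,310))"
```

```text
shift [ 0.2315 -0.3322 -0.0054] ytool 111.2 q7 1.57
dr2 (array([483.4, 103.7]), array([33. , 25.7]), 21.3) px ((324.5, 245.0), (48.0, 39.0), 90.0)
dr2 (array([483.7, 104.1]), array([32.3, 24.9]), 21.3) px ((324.9999694824219, 245.5), (37.99999237060547, 46.99999237060547), 0.0)
dr2 board (array([482.8, 103.6]), array([98.9, 79.3]), 21.3)
```

View pics/dr2.png

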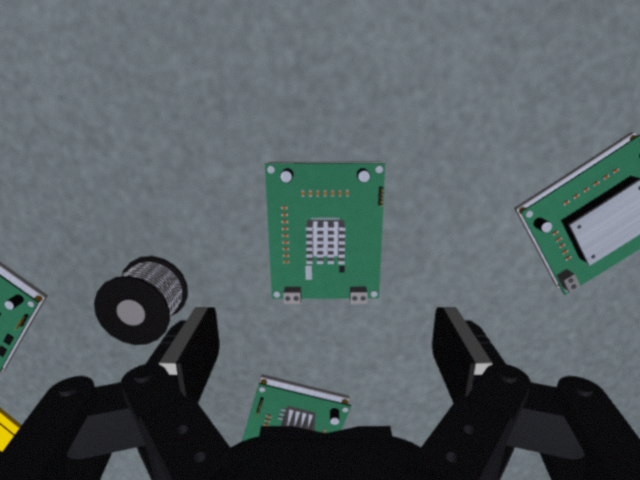

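The small sink sits squarely on the chip at (325,240). Next is the oblong sink.

In the tool's units: -0.0277 m is -0.554, 0.0193 m is 0.386.

Request:
hand_motion([
  {"pos": [0.386,-0.554,0],"aperture": 1},
  {"pos": [0.386,-0.554,0],"aperture": 1},
  {"pos": [0.386,-0.554,0],"aperture": 1},
  {"pos": [0.386,-0.554,0],"aperture": 1},
  {"pos": [0.386,-0.554,0],"aperture": 1},
  {"pos": [0.386,-0.554,0],"aperture": 1},
  {"pos": [0.386,-0.554,0],"aperture": 1},
  {"pos": [0.386,-0.554,0],"aperture": 1},
  {"pos": [0.386,-0.554,0],"aperture": 1},
  {"pos": [0.386,-0.554,0],"aperture": 1},
  {"pos": [0.386,-0.554,0],"aperture": 1},
  {"pos": [0.386,-0.554,-0.1],"aperture": 1},
  {"aperture": 1},
  {"aperture": 1},
  {"aperture": 1},
])

```text
t: 18.4
eef_pos: [0.3858, -0.2887, 0.1295]
tool_rot: [-0.001, -0.185, 0.983, 0.001]
contact_force: [0.1, -0.2, -0.6]
gripper_width: 0.997
grasp_force: 0.0
```

```bash
python3 -c "
from h import *
look('ob1')"
```

```text
(no output)
```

View pics/ob1.png

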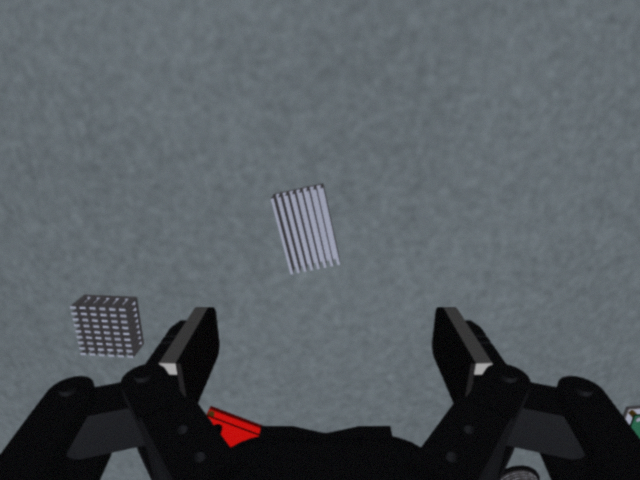

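```bash
python3 -c "
from h import *
for lo in(130,140,150): r=topface('ob1',(255,170,355,290),.017,lo,k=7)
go(*(r[0]/1000),.003,r[2]+90)
a=topface('ob1',(65,285,140,365),.02,140,k=7)"
```

```text
ob1 (array([ 391.9, -301.5]), array([60.8, 37.6]), 33.6) px ((304.3352966308594, 230.2588348388672), (82.86744689941406, 54.341087341308594), 77.47119140625)
ob1 (array([ 391.7, -301.6]), array([60.1, 37.2]), 33.5) px ((304.5329284667969, 229.8824462890625), (81.94183349609375, 53.47903823852539), 77.56044006347656)
ob1 (array([ 391.6, -301.5]), array([59.7, 36.7]), 33.6) px ((304.5293884277344, 229.88235473632812), (81.34892272949219, 52.93103790283203), 77.47119140625)
shift [-0.0006 -0.0143  0.1267] ytool 111.3 q7 2.50 turn -0.214 (or 2.927)
ob1 (array([ 528.6, -423.6]), array([44.9, 44.4]), 19.7) px ((101.02486419677734, 331.5276184082031), (64.54225158691406, 48.03877258300781), 3.012787342071533)
```

The oblong sink is at (304,230) in the image, measured 59.7 x 36.7 mm. The large square one, at lower left, measured 44.9 x 44.4 mm at (0.529,-0.424).

In the tool's units: 0.03 m is 0.6, -0.0143 m is -0.286, -0.107 rad / 3.1416 = -0.0341.

Request:
hand_motion([
  {"pos": [-0.01,-0.286,0.6],"aperture": 1},
  {"pos": [0,0,0.6],"spin": -0.0341,"aperture": 1},
  {"pos": [0,0,0.3],"spin": -0.0341,"aperture": 1},
  {"aperture": 1},
  {"aperture": 1},
  {"aperture": 1},
])

```text
t: 19.05
eef_pos: [0.3924, -0.3031, 0.0563]
tool_rot: [0.001, -0.287, 0.958, -0.001]
contact_force: [-0.6, -0.7, -0.6]
gripper_width: 1.003
grasp_force: 0.0
```

```bash
python3 -c "
from h import *
go(.3915,-.3015,.003,123.6)"
```

```text
shift [-0.0001  0.0019  0.0533] ytool 123.4 q7 2.72 turn -0.004 (or 3.138)
```

In the tool's units: 0.02 m is 0.4, 0.012 m is 0.24.

Request:
hand_motion([
  {"pos": [0,0.03,0.4],"aperture": 1},
  {"pos": [0,0,0.4],"aperture": 0.9},
  {"pos": [0,0,0.24],"aperture": 0.8},
  {"pos": [0,0,0.03],"aperture": 0.6},
  {"aperture": 0.4},
  {"aperture": 0.25},
  {"aperture": 0.25},
  {"aperture": 0.25},
  {"aperture": 0.25},
  {"aperture": 0.25},
  {"aperture": 0.25},
], grip_n=40)

```text
t: 20.15
eef_pos: [0.3912, -0.3023, 0.0025]
tool_rot: [0.0, -0.288, 0.958, -0.0]
contact_force: [-0.5, 0.0, 6.9]
gripper_width: 0.423
grasp_force: 41.8
```

```bash
python3 -c "
from h import *
go(.3915,-.3015,.003,123.6)"
```

```text
shift [-0.0007  0.0005 -0.0005] ytool 123.5 q7 2.72 turn -0.002 (or 3.139)
```

In the tool's units: -0.04 m is -0.8, -0.0305 m is -0.61, 0.13 rad / 3.1416 = 0.0414.

Request:
hand_motion([
  {"pos": [0,0,-0.4],"aperture": 0.25},
  {"pos": [0,0,-0.6],"aperture": 0.25},
  {"pos": [0,0,-0.8],"aperture": 0.25},
  {"pos": [0,0,-0.6],"aperture": 0.25},
  {"pos": [-0.61,0.402,0],"aperture": 0.25},
  {"pos": [-0.61,0.402,0],"aperture": 0.25},
  {"pos": [-0.61,0.402,0],"aperture": 0.25},
  {"pos": [-0.61,0.402,0],"aperture": 0.25},
  {"pos": [-0.61,0.402,0],"aperture": 0.25},
  {"pos": [-0.61,0.402,0],"aperture": 0.25},
  {"pos": [-0.61,0.402,0],"aperture": 0.25},
  {"pos": [-0.61,0.402,0],"aperture": 0.25},
  {"pos": [-0.61,0.402,0],"aperture": 0.25},
  {"spin": 0.0414,"aperture": 0.25},
  {"spin": 0.0414,"aperture": 0.25},
  {"spin": 0.0414,"aperture": 0.25},
  {"spin": 0.0414,"aperture": 0.25},
  {"spin": 0.0414,"aperture": 0.25},
  {"aperture": 0.25},
  {"aperture": 0.25},
], grip_n=40)

```text
t: 22.15
eef_pos: [0.5197, 0.0005, 0.1218]
tool_rot: [-0.0, 0.031, 1.0, -0.0]
contact_force: [-0.0, -0.3, -0.9]
gripper_width: 0.424
grasp_force: 41.1
```

```bash
python3 -c "
from h import *
go(.398,.2877,.12,56.4)"
```

```text
shift [0.1394 0.2791 0.0018] ytool 86.4 q7 1.43 turn 0.524 (or -2.617)
```

In the tool's units: 0.031 m is 0.62, 0.0155 m is 0.31, 0.131 rad / 3.1416 = 0.0417.

Request:
hand_motion([
  {"pos": [0.31,0.62,0],"aperture": 0.25},
  {"pos": [0.31,0.62,0],"aperture": 0.25},
  {"pos": [0.31,0.62,0],"aperture": 0.25},
  {"pos": [0.31,0.62,0],"aperture": 0.25},
  {"pos": [0.31,0.62,0],"aperture": 0.25},
  {"pos": [0.31,0.62,0],"aperture": 0.25},
  {"pos": [0.31,0.62,0],"aperture": 0.25},
  {"pos": [0.31,0.62,0],"aperture": 0.25},
  {"pos": [0.31,0.62,0],"aperture": 0.25},
  {"spin": 0.0417,"aperture": 0.25},
  {"spin": 0.0417,"aperture": 0.25},
  {"spin": 0.0417,"aperture": 0.25},
  {"spin": 0.0417,"aperture": 0.25},
  {"aperture": 0.25},
  {"aperture": 0.25},
  {"aperture": 0.25},
], grip_n=40)

```text
t: 23.75
eef_pos: [0.399, 0.2879, 0.1218]
tool_rot: [-0.0, 0.289, 0.957, 0.0]
contact_force: [-0.5, 0.1, -0.4]
gripper_width: 0.422
grasp_force: 41.1
```

```bash
python3 -c "
from h import *
look('cv1');go(.398,.2877,.03,56.4)"
```

```text
shift [ 0.0008 -0.0008  0.0918] ytool 56.4 q7 0.27 turn -0.001 (or 3.141)
```

View pics/cv1.png

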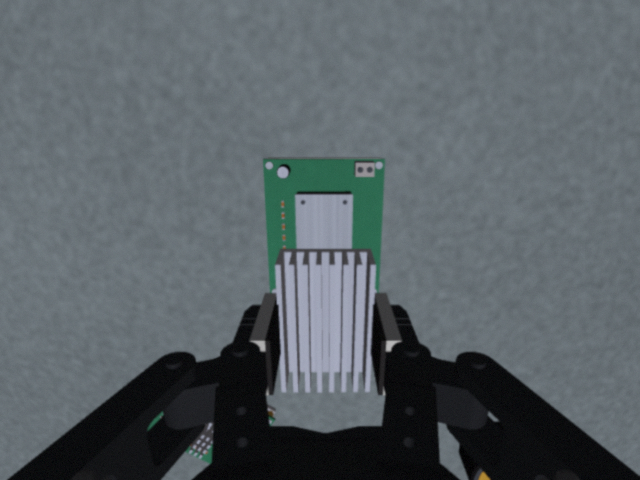

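The oblong sink lines up with the module, whose visible end is at (324,193). Lowering.

In the tool's units: 0.03 m is 0.6, -0.0008 m is -0.016.

Request:
hand_motion([
  {"pos": [0.016,-0.016,0.5],"aperture": 0.25},
  {"pos": [0,0,0.6],"aperture": 0.25},
  {"pos": [0,0,0.36],"aperture": 0.25},
  {"pos": [0,0,0.2],"aperture": 0.25},
  {"pos": [0,0,0.08],"aperture": 0.25},
  {"pos": [0,0,0.04],"aperture": 0.25},
  {"aperture": 0.25},
  {"aperture": 0.25},
], grip_n=40)

```text
t: 24.6
eef_pos: [0.3984, 0.2881, 0.0335]
tool_rot: [0.0, 0.291, 0.957, 0.001]
contact_force: [0.5, 0.3, 0.1]
gripper_width: 0.419
grasp_force: 41.1
```

In the tool's units: 0.002 m is 0.04, 0.0015 m is 0.03.

Request:
hand_motion([
  {"pos": [0,0,0.04],"aperture": 0.25},
  {"pos": [0,0,0.03],"aperture": 0.25},
  {"pos": [0,0,0.02],"aperture": 0.25},
  {"aperture": 0.25},
  {"aperture": 0.25},
], grip_n=40)

```text
t: 25.1
eef_pos: [0.398, 0.2879, 0.029]
tool_rot: [0.0, 0.291, 0.957, 0.0]
contact_force: [-1.5, -1.3, 9.5]
gripper_width: 0.419
grasp_force: 42.2
```

In the tool's units: -0.035 m is -0.7, -0.03 m is -0.6.

Request:
hand_motion([
  {"aperture": 0.5},
  {"aperture": 0.6},
  {"aperture": 0.7},
  {"aperture": 0.75},
  {"aperture": 0.75},
  {"pos": [0,0,-0.4],"aperture": 0.75},
  {"pos": [0,0,-0.6],"aperture": 0.75},
  {"pos": [0,0,-0.7],"aperture": 0.75},
  {"pos": [0,0,-0.4],"aperture": 0.75},
  {"aperture": 1},
  {"aperture": 1},
  {"aperture": 1},
], grip_n=40)

```text
t: 26.3
eef_pos: [0.3972, 0.2872, 0.1323]
tool_rot: [-0.0, 0.291, 0.957, -0.001]
contact_force: [0.1, -0.1, -0.0]
gripper_width: 1.005
grasp_force: 0.0
```

```bash
python3 -c "
from h import *
look('cv2'); go(.56,.05,.13)
for lo in(135,150): topface('cv2',(285,180,368,300),.0435,lo,k=5)
green('cv2',(240,145,410,310))"
```

```text
shift [-0.2672 -0.1066  0.0023] ytool 56.2 q7 0.27
cv2 (array([397.6, 288.4]), array([62.2, 37. ]), -33.7) px ((327.0, 238.5), (91.0, 58.0), 90.0)
cv2 (array([397.6, 288.4]), array([62.2, 36.5]), -33.5) px ((327.8147888183594, 238.90696716308594), (90.65596008300781, 58.10466766357422), 88.60282135009766)
cv2 board (array([398.1, 287.4]), array([99.1, 79.3]), -33.6)
```

View pics/cv2.png

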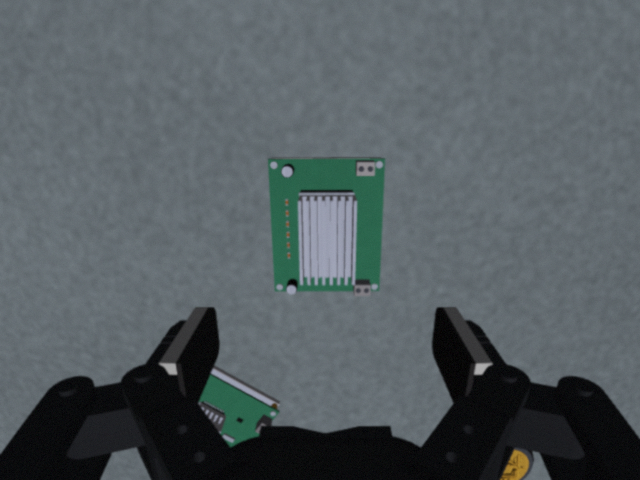

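The oblong sink is placed, about 1 mm off. Moving to the large square.

In the tool's units: -0.0374 m is -0.748, -0.0297 m is -0.594.

Request:
hand_motion([
  {"pos": [-0.594,-0.236,0],"aperture": 1},
  {"pos": [-0.594,-0.236,0],"aperture": 1},
  {"pos": [-0.594,-0.236,0],"aperture": 1},
  {"pos": [-0.594,-0.236,0],"aperture": 1},
  {"pos": [-0.594,-0.236,0],"aperture": 1},
  {"pos": [-0.594,-0.236,0],"aperture": 1},
  {"pos": [-0.594,-0.236,0],"aperture": 1},
  {"pos": [-0.594,-0.236,0],"aperture": 1},
  {"pos": [-0.594,-0.236,0],"aperture": 1},
  {"pos": [-0.432,-0.748,0],"aperture": 1},
  {"pos": [-0.432,-0.748,0],"aperture": 1},
  {"pos": [-0.432,-0.748,0],"aperture": 1},
  {"pos": [-0.432,-0.748,0],"aperture": 1},
  {"pos": [-0.432,-0.748,0],"aperture": 1},
  {"pos": [-0.432,-0.748,0],"aperture": 1},
  {"pos": [-0.432,-0.748,0],"aperture": 1},
  {"pos": [-0.432,-0.748,0],"aperture": 1},
  {"pos": [-0.432,-0.748,0],"aperture": 1},
  {"pos": [-0.432,-0.748,0],"aperture": 1},
  {"pos": [-0.432,-0.748,0],"aperture": 1},
])

```text
t: 28.35
eef_pos: [0.5287, -0.4245, 0.1316]
tool_rot: [-0.001, 0.291, 0.957, 0.0]
contact_force: [0.2, 0.9, 0.2]
gripper_width: 1.003
grasp_force: 0.0
```

Request:
hand_motion([
  {"aperture": 1},
  {"aperture": 1},
  {"aperture": 1},
])

```text
t: 28.65
eef_pos: [0.5298, -0.4214, 0.132]
tool_rot: [-0.001, 0.29, 0.957, 0.001]
contact_force: [0.4, 1.1, -0.2]
gripper_width: 0.999
grasp_force: 0.0
```

```bash
python3 -c "
from h import *
look('lg1')"
```

View pics/lg1.png

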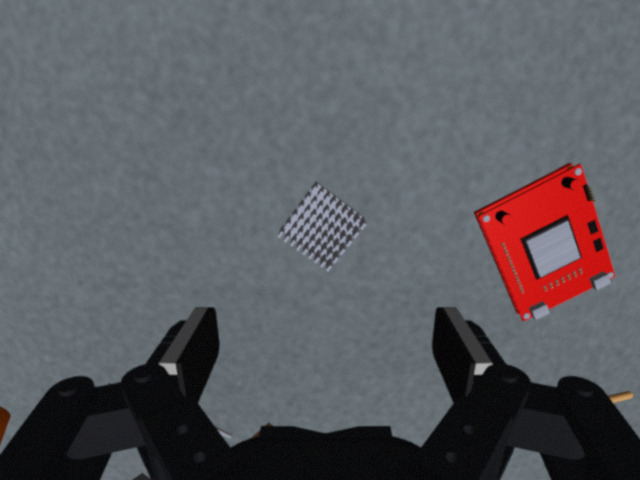

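```bash
python3 -c "
from h import *
for lo in(130,140,150): r=topface('lg1',(265,170,380,285),.02,lo,k=7)
go(*(r[0]/1000),.06,r[2]+90);go(*(r[0]/1000),.06,r[2])"
```

```text
lg1 (array([ 527.7, -422.5]), array([48.1, 46.6]), -70.0) px ((322.5863037109375, 228.48582458496094), (66.48683166503906, 66.98141479492188), 35.65532684326172)
lg1 (array([ 528. , -422.3]), array([47.5, 45.2]), -70.7) px ((322.6200256347656, 228.8400115966797), (64.4000015258789, 66.60000610351562), 36.86989974975586)
lg1 (array([ 528.1, -422.3]), array([46.9, 44.6]), -70.4) px ((322.7116394042969, 228.71563720703125), (63.41374588012695, 65.484619140625), 36.656105041503906)
shift [ 0.0009 -0.0022  0.0724] ytool 56.3 q7 1.71 turn 0.641 (or -2.500)
shift [ 0.0009 -0.0022  0.0724] ytool 56.3 q7 1.71 turn -0.930 (or 2.212)
```

Units first: shifts go in shares of 50 mm and turns go in shares of 180 degrees. So 0.03 m is 0.6, 0.015 m is 0.3, 0.128 rad / 3.1416 = 0.0407.

Request:
hand_motion([
  {"pos": [0.02,-0.04,0.6],"aperture": 1},
  {"pos": [0,0,0.6],"spin": 0.0407,"aperture": 1},
  {"pos": [0,0,0.3],"spin": 0.0407,"aperture": 1},
  {"spin": 0.0407,"aperture": 1},
  {"spin": 0.0407,"aperture": 1},
  {"spin": 0.0407,"aperture": 1},
  {"aperture": 1},
  {"aperture": 1},
  {"aperture": 1},
])

```text
t: 29.6
eef_pos: [0.528, -0.4237, 0.0583]
tool_rot: [-0.0, 0.576, 0.818, 0.0]
contact_force: [-0.3, -0.0, -0.3]
gripper_width: 0.998
grasp_force: 0.0
```

```bash
python3 -c "
from h import *
go(.5283,-.4227,.003,19.6)"
```

```text
shift [0.0008 0.0006 0.0553] ytool 19.7 q7 1.21 turn 0.002 (or -3.139)
```

In the tool's units: 0.02 m is 0.4, 0.0135 m is 0.27.

Request:
hand_motion([
  {"pos": [0.016,0,0.4],"aperture": 1},
  {"pos": [0,0,0.4],"aperture": 1},
  {"pos": [0,0,0.27],"aperture": 0.9},
  {"pos": [0,0,0.04],"aperture": 0.7},
  {"aperture": 0.5},
  {"aperture": 0.35},
  {"aperture": 0.35},
  {"aperture": 0.35},
  {"aperture": 0.35},
  {"aperture": 0.35},
  {"aperture": 0.35},
], grip_n=40)

```text
t: 30.7
eef_pos: [0.5277, -0.4238, 0.0034]
tool_rot: [0.0, 0.577, 0.817, 0.0]
contact_force: [-1.0, 0.5, 5.3]
gripper_width: 0.511
grasp_force: 42.8
```

```bash
python3 -c "
from h import *
go(.6505,-.1407,.12,-18.6)"
```

```text
shift [ 0.2256  0.2105 -0.1166] ytool 19.5 q7 1.23 turn 0.666 (or -2.476)
```

In the tool's units: -0.04 m is -0.8, -0.03 m is -0.6, 0.133 rad / 3.1416 = 0.0423.

Request:
hand_motion([
  {"pos": [0,0,-0.4],"aperture": 0.35},
  {"pos": [0,0,-0.6],"aperture": 0.35},
  {"pos": [0,0,-0.8],"aperture": 0.35},
  {"pos": [0,0,-0.54],"aperture": 0.35},
  {"pos": [0.564,0.526,0],"aperture": 0.35},
  {"pos": [0.564,0.526,0],"aperture": 0.35},
  {"pos": [0.564,0.526,0],"aperture": 0.35},
  {"pos": [0.564,0.526,0],"aperture": 0.35},
  {"pos": [0.564,0.526,0],"aperture": 0.35},
  {"pos": [0.564,0.526,0],"aperture": 0.35},
  {"pos": [0.564,0.526,0],"aperture": 0.35},
  {"pos": [0.564,0.526,0],"aperture": 0.35},
  {"spin": 0.0423,"aperture": 0.35},
  {"spin": 0.0423,"aperture": 0.35},
  {"spin": 0.0423,"aperture": 0.35},
  {"spin": 0.0423,"aperture": 0.35},
  {"spin": 0.0423,"aperture": 0.35},
  {"aperture": 0.35},
  {"aperture": 0.35},
  {"aperture": 0.35},
], grip_n=40)

```text
t: 32.7
eef_pos: [0.6502, -0.1406, 0.1197]
tool_rot: [-0.0, 0.811, 0.585, -0.0]
contact_force: [-0.6, 0.5, -1.0]
gripper_width: 0.516
grasp_force: 42.1
```

```bash
python3 -c "
from h import *
look('pr1');go(.6505,-.1407,.0214,-18.6); green('pr1',(240,130,410,300))"
```

```text
shift [0.     0.0003 0.0984] ytool -18.5 q7 0.16 turn 0.003 (or -3.139)
pr1 board (array([ 652.4, -140.4]), array([99.3, 78.9]), -18.4)
```

View pics/pr1.png

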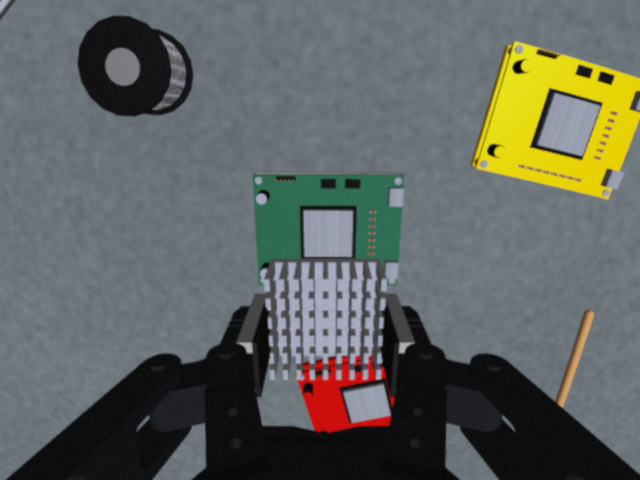

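The large sink is square over the green processor at (328,232). Lowering.

In the tool's units: 0.03 m is 0.6, 0.025 m is 0.5.

Request:
hand_motion([
  {"pos": [0,0.014,0.5],"aperture": 0.35},
  {"pos": [0,0,0.6],"aperture": 0.35},
  {"pos": [0,0,0.44],"aperture": 0.35},
  {"pos": [0,0,0.24],"aperture": 0.35},
  {"pos": [0,0,0.08],"aperture": 0.35},
  {"pos": [0,0,0.03],"aperture": 0.35},
  {"aperture": 0.35},
  {"aperture": 0.35},
], grip_n=40)

```text
t: 33.55
eef_pos: [0.6517, -0.141, 0.0264]
tool_rot: [0.001, 0.812, 0.584, 0.001]
contact_force: [-0.0, 0.2, 1.1]
gripper_width: 0.515
grasp_force: 42.2
```

In the tool's units: 0.002 m is 0.04, 0.001 m is 0.02.

Request:
hand_motion([
  {"pos": [0,0,0.04],"aperture": 0.35},
  {"pos": [0,0,0.02],"aperture": 0.35},
  {"pos": [0,0,0.02],"aperture": 0.35},
  {"pos": [0,0,0.01],"aperture": 0.35},
  {"aperture": 0.35},
  {"aperture": 0.35},
], grip_n=40)

```text
t: 34.15
eef_pos: [0.651, -0.1408, 0.0213]
tool_rot: [-0.0, 0.812, 0.584, 0.0]
contact_force: [-2.5, 0.2, 5.3]
gripper_width: 0.516
grasp_force: 42.8
```

In the tool's units: -0.035 m is -0.7, -0.03 m is -0.6.

Request:
hand_motion([
  {"aperture": 0.6},
  {"aperture": 0.7},
  {"aperture": 0.8},
  {"aperture": 0.8},
  {"aperture": 0.8},
  {"pos": [0,0,-0.4],"aperture": 0.8},
  {"pos": [0,0,-0.6],"aperture": 0.8},
  {"pos": [0,0,-0.7],"aperture": 0.8},
  {"pos": [0,0,-0.6],"aperture": 1},
  {"pos": [0,0,-0.6],"aperture": 1},
  {"aperture": 1},
  {"aperture": 1},
  {"aperture": 1},
], grip_n=40)

```text
t: 35.45
eef_pos: [0.6502, -0.1404, 0.1647]
tool_rot: [-0.001, 0.812, 0.584, -0.001]
contact_force: [0.4, -1.0, 0.7]
gripper_width: 0.998
grasp_force: 0.0
```

```bash
python3 -c "
from h import *
look('pr2'); im=eyes.read_camera('scene'); cv2.imwrite('pics/scene2.png',im)
topface('pr2',(290,195,375,275),.038,140,k=5); green('pr2',(230,145,420,320))
cv2.imwrite('pics/fin.png',np.hstack([cv2.imread('pics/pr2.png')[100:340,160:480],im[120:360,210:530]]))"
```

```text
pr2 (array([ 651.5, -140.7]), array([44.8, 44.1]), -18.5) px ((326.5, 223.5), (57.0, 61.0), 90.0)
pr2 board (array([ 652.6, -140.1]), array([99.2, 78.8]), -18.6)
```

View pics/fin.png

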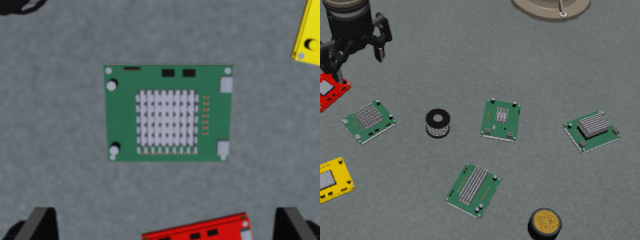

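All four sinks sit flat and square on their parts, and both bystanders are where they were. Handing in.

```bash
python3 -c "
from station import bot
print(bot.hand_in())"
```

```text
the job is handed in; nothing more can be done
None
```

All four heatsinks are placed and released on their parts, and the job was handed in at about 35 s. The bar, oblong and large sinks measured within about 2 mm of centre; the small one looked centred but wasn't measured as cleanly, and the hand-in returned no verdict.

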